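Shut and bolt the reagent chest

ROBOT

A 7-joint arm with a two-finger parallel gripper is mounted at the origin on the work surface. World frame = base frame: x ahead of the robot, y to its left, z up, the work surface at z = 0. Lengths are in m, angles in degrees, forces in N, time in s.
With the tool pointing down it reaches from about 0.4 to 0.75 m from the base axis. Payload 19.5 kg.
Tool frame: the origin (TCP) lies at the very end of the fingers, on their centre line; the grasp point (between the pads) lies 19 mm behind it; z points along the fingers, y is the line along which they close (so a half turn about z gives the same grasp; the last joint's range is limited). The gripper opens to 85 mm and grips with 20 to 120 N. Pads are 22 mm wide; open, the fingers measure 114 mm over their backs; the gripper's body (76 mm by 85 mm) begins 54 mm behind the grasp point. The pads swing forward as they close: fully open they stand 13 mm farther back than shut.
Start: joints at [-71.603, 40.479, -1.581, 85.061, 1.261, 54.483, -4.326], TCP at [0.204, 0.538, 0.231] pointing down, gripper open.
Joint ranges: [-155.06, 155.06], [-18.47, 123.98], [-90, 86.84], [0, 140.48], [-83.41, 263.41], [0, 116], [-161.91, 161.91]. Speed limits (degrees/s): [108.29, 108.29, 147.25, 147.25, 172.46, 172.46, 172.46].

INTERFACE

Orientations are given as [roll, pitch, yaw] about the fixed x, y, z axes, in that order (R = Rz(yaw) Ry(pitch) Rx(roll)).
In Python, from rig import manip gives the robot as it stands.
- The arm moves only by the tool move_arm, never from a script. Its argument "commands" is a list of rows, each a list of 6 numbers: the shift along the world's x, y, z normalised to -1 to 1, where 1 is 300 mm, then the turn, a rotation vector about the world's x, y, z normalised to -1 to 1, where 1 is 360 degrees. A call has 1 to 8 rows; each row is the pose to reach, as a shift and turn from the pose commanded when the call began, turning the shorter way round; what a row does not reach only later rows make up. A row lasts 1/8 s, in which the tool goes at most 62.5 mm and 10.7 degrees, less where a joint would pass 70% of its speed; a pose out of reach is approached as far as the arm can. A call with a number of a shift or a turn outside -1 to 1 is refused whole. A call with a gripper value outside its range is refused whole. "jaw" is the opening, from 0 (shut) to 1 (fully open), set as the call begins (left out, the last holds). The fingers move at their own pace and stop on an object; "squeeze" is the grip in N (left out, the last holds). Time passes only in rows, so rows that repeat a pose let the fingers close. It gives the time, the measured TCP pose, the force, the opening and the grip force at its end, in the units of the state.
- manip.sense(): the state, without advancing time (a new reading comes with each control period).
- manip.get_image(name): name is "scene" or "top"; returns a dict with "color" (400x640x3 uint8, red, green, blue), "K" (3x3 intrinsics, pixels), "distortion" ([k1, k2, p1, p2, k3] as OpenCV has them; the pictures are not rectified), "extrinsics" (4x4, takes a point from camera to world coordinates). Camera axes: x right, y down, z forward; pixel columns grow to the right and rows downward; lengths in m; the calibration is good to about 2 mm. A picture is of the moment at which its call begins. There is no depth.
- manip.job_done(): hands the job in; it is judged then, once.
The state is a dict: "time": time; "q": joint angles; "joint_velocities": joint speeds; "effort": joint torques, N m; "ee_pos": TCP position; "eef_rot": TCP orientation; "wrist_force": force on the tool from outside, world axes, zero at the start; "ft_torque": the same for the moment, N m; "gripper_width": finger opening in m; "grasp_force": force on a finger pad.
Only numpy, scipy, OpenCV 4.12 (cv2) and the standard library are available. Lean on these libraries where they do the work, as an engineer would, in place of code of your own. Each camera call takes 0.05 s, during which the arm holds its last target. There are 200 camera calls.

TASK

Close the lid of the cream reagent chest on the bench first, then slide its steel barrel bolt fully home through the keeper on the lid, so that the chest is locked. The chest is full of glass: handle it gently, pressing, pushing or pinching the chest, lid or bolt with less than 40 N, and leave the amber bottle, the white jar and the beaker standing where they are.

Things in the scene. Friction and masses are not known exactly. Their poses are not given: they have to be found in the camera images.
- chest: Cream sheet-metal reagent chest, 240 (own x) x 400 (own y) mm, top 110 mm above the bench, fixed at a varying place and yaw. Origin: centre of its underside; z up. From y = -200 to -42 mm it is a solid closed deck carrying the barrel bolt, lying along y at x = 0; from y = -42 to +200 mm it is a bay with a hinged lid.
- lid (a joint): Opening angle of the lid (rad): 0 shut, up to 1.3; starts 0.7 to 1.0. The lid is a 240 x 231 x 12 mm plate, 0.5 kg; its free edge, next to the bolt, rises as it opens. The stiff hinge holds it beyond about 0.6 rad; pushed lower with a few newtons it sinks shut slowly by itself. Shut, its top is flush with the deck (110 mm above the bench).
- lid_hinge (a point): Middle of the lid's hinge line, which runs along the chest's x; at y = +193 mm in the chest's frame, 104 mm above the bench. Axes turn with the lid: its plate reaches along own -y, its outer (upper) face is 6 mm along own +z.
- lid_edge (a point): Middle of the lid's free edge at its upper face, 233 mm from the hinge line; moves with the lid (same axes as lid_hinge).
- keeper (a point): Centre of the opening of the keeper, a dark steel arch on the lid's upper face at its free edge: 44 mm wide, 18 mm long in y, 34 mm high above the lid, opening 24 mm wide; it takes the 14 mm rod when the lid is shut. Moves with the lid (same axes as lid_hinge).
- bolt (a joint): Travel of the barrel bolt (m) along the chest's +y, towards the lid: 0 fully drawn, 0.055 fully home at its end stop; starts 0 to 0.010. The tip reaches the keeper's near face at 0.021 and the far face at 0.039. It slides with about 2 N of friction and stays where it is left.
- bolt_knob (a point): Centre of the flat top of the bolt's upright handle pin: a plain steel pin, 16 mm in diameter, standing on the rod; its top is 186 mm above the bench (76 mm above the deck, 41 mm above the guides). At chest y = -150 mm plus the bolt's travel. Axes as the chest.
- bolt_tip (a point): Centre of the rod's leading end, 128 mm above the bench, 95 mm ahead (chest +y) of the handle pin. The rod, 14 mm in diameter and 130 mm long, runs through two dark steel guide staples on the deck, each 14 mm long in y, 34 mm wide, 35 mm high above the deck, centred at chest y = -180 and -75 mm.
- reagent_bottle: Loose amber glass bottle, 68 mm in diameter, 150 mm high, standing beside the chest's bolt end. Origin: centre of its underside.
- white_jar: Loose white plastic jar, 72 mm in diameter, 90 mm high, standing beside the chest's bolt end. Origin: centre of its underside.
- beaker: Loose glass beaker, 76 mm in diameter, 100 mm high, standing beside the chest's hinge end. Origin: centre of its underside.
Mind the look-alikes: they are no part of the job. Of the things that look like the reagent_bottle, take the one that is farthest from the robot's base at the start.

How it is judged:
By the outcome, as a careful person would: the job done as asked, in the order asked, and still so for the second after the job is handed in, with the robot touching nothing.
It also fails if it takes over 48 s, if anything falls off the work surface, if the arm or the gripper's body presses on something with over 40 N, if the wrist force passes 120 N, or if a joint passes its speed limit or range.

## Working session

There is one attempt and no reset: what is moved stays moved. The work goes in short steps, Python scripts to look and compute and a tool call to move; the robot and the scene stay as the last step left them, time stands still between calls to the robot, and variables do not carry over. Pictures are saved under pics/ and viewed, at most 10 in all, crops included, and the job is handed in when it is done.

Besides the shell and the picture viewer there is one more tool, called after "Request:" as name([rows], argument=value, ...), one row to a line, values as JSON. move_arm: Moves the arm, as the interface text tells. Scaled input: -1 to 1 covers 300 mm each way for a shift and 360 degrees each way for a turn. Its arguments: {"type":"object","properties":{"commands":{"type":"array"},"jaw":{"type":"number"},"squeeze":{"type":"number"}},"required":["commands"]}

```bash
mkdir -p pics; ls; cat > h.py <<'E'
import numpy as np, cv2
from rig import manip
def grab(name,tag):
    d=manip.get_image(name); cv2.imwrite(f'pics/{tag}.png',d['color'][:,:,::-1]); np.savez(f'pics/{tag}.npz',**{k:np.array(d[k]) for k in('color','K','distortion','extrinsics')}); return d
def ray(d,uv):
    p=cv2.undistortPoints(np.array(uv,float).reshape(-1,1,2),d['K'],d['distortion']).reshape(-1,2)
    T=d['extrinsics']; r=np.c_[p,np.ones(len(p))]@T[:3,:3].T
    return T[:3,3],r
def onz(d,uv,z):
    o,r=ray(d,uv); z=np.broadcast_to(z,len(r)); return o+r*((z-o[2])/r[:,2])[:,None]
def proj(d,P):
    T=np.linalg.inv(d['extrinsics']); return cv2.projectPoints(np.array(P,float).reshape(-1,1,3),cv2.Rodrigues(T[:3,:3])[0],T[:3,3],d['K'],d['distortion'])[0].reshape(-1,2)
def tri(d1,a,d2,b):
    o1,r1=ray(d1,[a]);o2,r2=ray(d2,[b]);s=np.linalg.lstsq(np.c_[r1[0],-r2[0]],o2-o1,rcond=None)[0]
    p,q=o1+s[0]*r1[0],o2+s[1]*r2[0]; return (p+q)/2,np.linalg.norm(p-q)
def load(t): return dict(np.load(f'pics/{t}.npz'))
E
python3 - <<'E'
from h import *
a=grab('scene','s0');b=grab('top','t0')
for d in(a,b): print(d['extrinsics'][:3,3].round(3),d['extrinsics'][:3,2].round(2))
s=manip.sense();print(s['time'],s['ee_pos'],s['eef_rot'],s['wrist_force'])
E
```

```text
pics
[1.346 0.28  1.125] [-0.65 -0.18 -0.74]
[0.223 0.027 1.642] [ 0.17 -0.01 -0.99]
0.1 [0.20395463 0.53736038 0.23088502] [-1.79943513e+02 -2.08477769e-04  1.59214234e+02] [-1.14553891  0.29768062 -0.53148499]
```

View pics/s0.png

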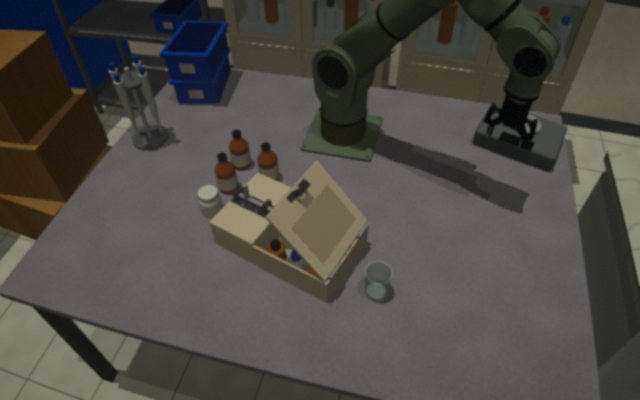

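View pics/t0.png

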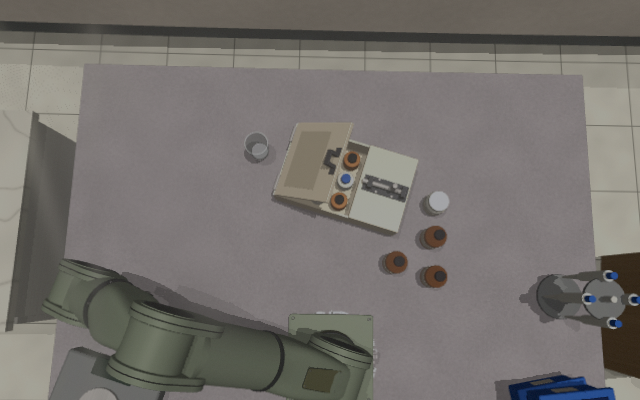

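The scene view shows the chest at about (290,235), with its lid up, the bolt on the deck at (255,200), the white jar at (208,198) and the beaker at (377,280). There are three amber bottles, at (239,150), (226,173) and (267,160). In the top view the bolt is at (385,187), the jar at (438,203) and the beaker at (257,146). The bottles there are at (434,237), (396,262) and (435,276). The one farthest from the base is (434,237), next to the jar. I'll check it in one close crop.

```bash
python3 - <<'E'
from h import *
b=load('t0');a=load('s0')
c=b['color'][100:290,240:460,::-1]; cv2.imwrite('pics/t0c.png',cv2.resize(c,None,fx=3.15,fy=3.15,interpolation=cv2.INTER_CUBIC))
c=a['color'][120:310,190:400,::-1]; cv2.imwrite('pics/s0c.png',cv2.resize(c,None,fx=3.15,fy=3.15,interpolation=cv2.INTER_CUBIC))
print(onz(b,[(434,237),(396,262),(435,276)],.15).round(3), np.linalg.norm(onz(b,[(434,237),(396,262),(435,276)],.15)[:,:2],axis=1))
E
```

```text
[[ 0.365 -0.298  0.15 ]
 [ 0.289 -0.185  0.15 ]
 [ 0.251 -0.298  0.15 ]] [0.47070263 0.34358694 0.39010557]
```

View pics/t0c.png

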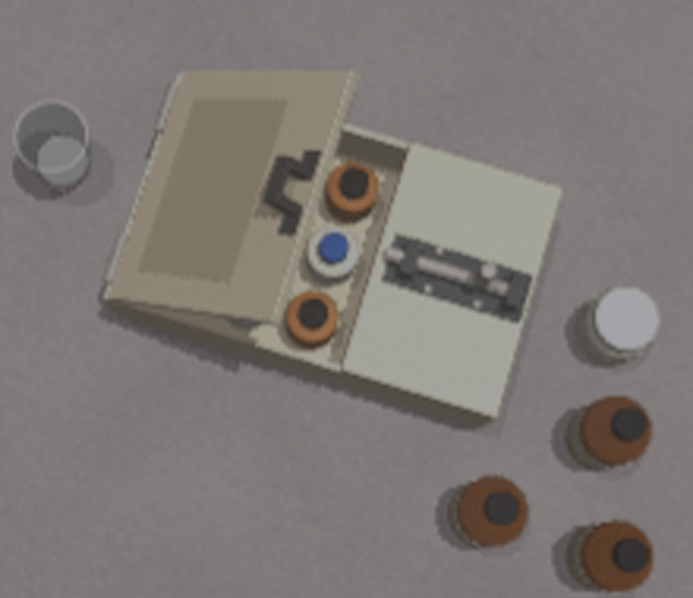

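View pics/s0c.png

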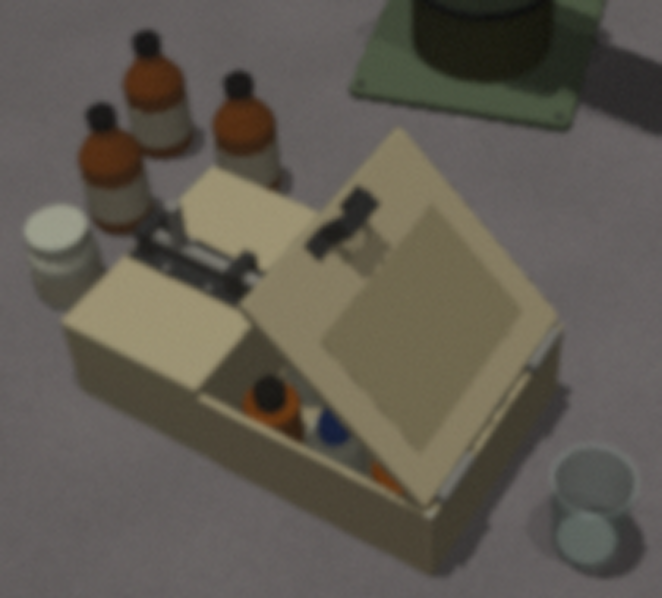

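The top crop shows the deck corners at crop (561,187), (413,147), (496,416) and (343,370). The pin is near (489,270) and the lid's free-edge corners are at (354,71) and about (258,322). The farthest amber bottle is the one next to the jar, and none of them will be touched. The scene crop shows the pin top at about (172,212).

```bash
python3 - <<'E'
from h import *
a=load('s0');b=load('t0')
f=lambda L:np.array(L)/3.15+[240,100]
g=lambda L:np.array(L,float)/3.15+[190,120]
P=onz(b,f([(561,187),(413,147),(496,416),(343,370)]),.11)
print(P.round(4)); D=np.linalg.norm
print('end',D(P[0]-P[2]),'bay',D(P[1]-P[3]),'sides',D(P[0]-P[1]),D(P[2]-P[3]))
# model: (120,-200),(120,-42),(-120,-200),(-120,-42)
M=np.array([(.12,-.2),(.12,-.042),(-.12,-.2),(-.12,-.042)])
def fit(M,P):
    m,p=M.mean(0),P.mean(0);A,B=M-m,P-p
    yaw=np.arctan2((A[:,0]*B[:,1]-A[:,1]*B[:,0]).sum(),(A*B).sum()); R=np.array([[np.cos(yaw),-np.sin(yaw)],[np.sin(yaw),np.cos(yaw)]])
    return yaw,R,p-R@m
yaw,R,o=fit(M,P[:,:2]);print('top',np.degrees(yaw),o,(M@R.T+o-P[:,:2]).round(4).tolist())
# scene: deck corners (213,167)?,(63,322),(197,390 bay),(432,514 lid corner bottom)
S=onz(a,g([(213,167),(63,322),(197,390)]),.11); print('scene',S.round(4).tolist(),(( S[:,:2]-o)@R).round(4).tolist())
w=lambda x,y,z:np.r_[R@[x,y]+o,z]
for tag,d,off in(('t',b,(240,100)),('s',a,(190,120))):
    print(tag,'knob t=0,10mm',((proj(d,[w(0,-.15,.186),w(0,-.14,.186)])-off)*3.15).round(0).tolist())
    for th in(.7,.8,.9,1.0):
        c,s=np.cos(th),np.sin(th)
        pts=[w(x,.193-.233*c-.006*s*-1*1 if 0 else .193-.233*c+.006*s,.104+.233*s+.006*c) for x in(.12,-.12)]
        print(th,((proj(d,pts)-off)*3.15).round(0).tolist())
print('beaker etc')
print(onz(b,f([(52,140),(627,320),(628,424)]),[.1,.09,.15]).round(3).tolist())
E
```

```text
[[ 0.609  -0.2609  0.11  ]
 [ 0.6466 -0.1146  0.11  ]
 [ 0.3813 -0.1957  0.11  ]
 [ 0.423  -0.0479  0.11  ]]
end 0.23689495799710913 bay 0.23339608863083702 sides 0.15100392851660802 0.15347850411528385
top -15.931704110871252 [ 0.54819571 -0.03842898] [[-0.0004, -0.0028], [0.0054, 0.0029], [-0.0034, -0.0022], [-0.0017, 0.0021]]
scene [[0.3884, -0.1889, 0.11], [0.6147, -0.2544, 0.11], [0.6576, -0.1066, 0.11]] [[-0.1124, -0.1886], [0.1233, -0.1894], [0.1239, -0.0355]]
t knob t=0,10mm [[493.0, 272.0], [483.0, 269.0]]
0.7 [[361.0, 78.0], [283.0, 330.0]]
0.8 [[344.0, 67.0], [265.0, 321.0]]
0.9 [[326.0, 56.0], [245.0, 313.0]]
1.0 [[305.0, 45.0], [223.0, 303.0]]
s knob t=0,10mm [[166.0, 196.0], [175.0, 200.0]]
0.7 [[232.0, 301.0], [389.0, 123.0]]
0.8 [[247.0, 295.0], [404.0, 115.0]]
0.9 [[264.0, 291.0], [422.0, 109.0]]
1.0 [[284.0, 290.0], [441.0, 105.0]]
beaker etc
[[0.649, 0.243, 0.1], [0.481, -0.328, 0.09], [0.372, -0.314, 0.15]]
```

```bash
python3 - <<'E'
from h import *
b=load('t0');a=load('s0')
f=lambda L:np.array(L)/3.15+[240,100]
for d,quad in((b,f([(561,187),(413,147),(343,370),(496,416)])),):
    g=cv2.cvtColor(d['color'],cv2.COLOR_RGB2GRAY).astype(np.float32)
    lab=cv2.cvtColor(d['color'],cv2.COLOR_RGB2LAB)[...,2].astype(np.float32)
    lines=[]
    for i in range(4):
        p,q=quad[i],quad[(i+1)%4]; t=(q-p)/np.linalg.norm(q-p); n=np.array([t[1],-t[0]])
        if n@(quad.mean(0)-p)>0:n=-n   # outward
        pts=[]
        for s in np.linspace(.12,.88,25):
            c=p+(q-p)*s; k=np.arange(-5,5.01,.25); L=c+k[:,None]*n
            v=cv2.remap(g,L[:,0].astype(np.float32),L[:,1].astype(np.float32),1).ravel()
            dv=np.abs(np.gradient(cv2.GaussianBlur(v[:,None],(1,7),0).ravel())); pts.append(L[dv.argmax()])
        pts=cv2.undistortPoints(np.array(pts).reshape(-1,1,2),d['K'],d['distortion'],P=d['K'])
        lines.append(cv2.fitLine(pts.astype(np.float32),cv2.DIST_HUBER,0,.01,.01).ravel())
    C=[]
    for i in range(4):
        A,B=lines[i-1],lines[i]; s=np.linalg.solve(np.c_[A[:2],-B[:2]],B[2:]-A[2:]); C.append(A[2:]+s[0]*A[:2])
    K=d['K'];h=np.array([np.linalg.solve(K,np.r_[c,1]) for c in C]); T=d['extrinsics']; r=h@T[:3,:3].T; o=T[:3,3]
    P=o+r*((.11-o[2])/r[:,2])[:,None]; print(np.round(C,1).tolist());print(P.round(4).tolist()); print([np.linalg.norm(P[i]-P[i-1]).round(4) for i in range(4)])
    M=np.array([(.12,-.2),(.12,-.042),(-.12,-.042),(-.12,-.2)]);X=P[:,:2];m,p=M.mean(0),X.mean(0);A,B=M-m,X-p
    yaw=np.arctan2((A[:,0]*B[:,1]-A[:,1]*B[:,0]).sum(),(A*B).sum());R=np.array([[np.cos(yaw),-np.sin(yaw)],[np.sin(yaw),np.cos(yaw)]]);oo=p-R@m
    print(np.degrees(yaw),oo,((X-oo)@R).round(4).tolist())
    for u in [(489,270)]: print('pin',((onz(b,f([u]),.186)[:,:2]-oo)@R).round(4))
    print('pin scene',((onz(a,np.array([(172,212)])/3.15+[190,120],.186)[:,:2]-oo)@R).round(4))
# guides/bolt dark in scene crop & top, bigger
c=a['color'][175:225,225:285,::-1];c2=b['color'][165:210,355:415,::-1]
c=cv2.resize(c,(390,325),interpolation=cv2.INTER_CUBIC);c2=cv2.resize(c2,(390,325),interpolation=cv2.INTER_CUBIC)
cv2.imwrite('pics/z.png',np.clip(np.hstack([c,c2])*1.6,0,255))
E
```

```text
[[417.8999938964844, 159.3000030517578], [370.3999938964844, 144.60000610351562], [347.8999938964844, 217.10000610351562], [396.8999938964844, 232.1999969482422]]
[[0.6092, -0.2604, 0.11], [0.6533, -0.1125, 0.11], [0.4241, -0.0449, 0.11], [0.3807, -0.1941, 0.11]]
[np.float64(0.2379), np.float64(0.1543), np.float64(0.239), np.float64(0.1555)]
-16.33368740023814 [ 0.55087844 -0.03686122] [[0.1189, -0.1981], [0.1196, -0.0438], [-0.1194, -0.0433], [-0.119, -0.1988]]
pin [[-0.     -0.1479]]
pin scene [[ 0.0121 -0.1354]][ WARN:0@0.435] global loadsave.cpp:1063 imwrite_ Unsupported depth image for selected encoder is fallbacked to CV_8U.
```

View pics/z.png

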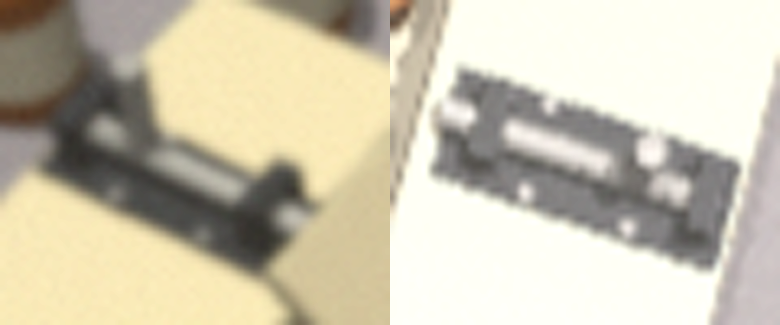

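The zoomed view shows the light top of the pin at about scene pixel (245,185) and top pixel (395.3,186). I'll triangulate it.

```bash
python3 - <<'E'
from h import *
b=load('t0');a=load('s0')
y=np.radians(-16.3);R=np.array([[np.cos(y),-np.sin(y)],[np.sin(y),np.cos(y)]]);o=np.array([.551,-.037])
p,e=tri(a,(245,185),b,(395.3,186));print(p.round(4),e,(R.T@(p[:2]-o)).round(4))
for d,u in((a,(245,185)),(b,(395.3,186))): q=onz(d,[u],.186)[0];print((R.T@(q[:2]-o)).round(4))
f=lambda L:np.array(L)/3.15+[240,100]
g=lambda L:np.array(L,float)/3.15+[190,120]
for s,t in(((243,301),(354,71)),((400,129),(258,322))):
    p,e=tri(a,g(s),b,f(t));c=R.T@(p[:2]-o);print('lidcorner',p.round(3),round(e,4),c.round(3),'th',np.arctan2(p[2]-.104,.193-c[1])-.026)
for q in((-.07,.05),(0,-.175),(0,-.15)):print(q,(R@q+o).round(4))
print('dirs x,y',R.T.round(4).tolist())
E
```

```text
[ 0.5092 -0.1781  0.1786] 0.0040111781888935065 [-0.0005 -0.1471]
[ 0.0039 -0.14  ]
[-0.001  -0.1482]
lidcorner [ 0.672 -0.045  0.265] 0.0046 [0.118 0.026] th 0.7431519668229124
lidcorner [0.445 0.03  0.261] 0.0093 [-0.12   0.034] th 0.7547922513989862
(-0.07, 0.05) [0.4978 0.0306]
(0, -0.175) [ 0.5019 -0.205 ]
(0, -0.15) [ 0.5089 -0.181 ]
dirs x,y [[0.9598, -0.2807], [0.2807, 0.9598]]
```

Request:
move_arm([
  [0.05,-0.05,0.15,0,0,0],
  [0.13,-0.15,0.3,0,0,0.004],
  [0.22,-0.28,0.4,0,0,0.012],
  [0.31,-0.42,0.46,0,0,0.012],
  [0.4,-0.57,0.46,0,0,0.012],
  [0.5,-0.72,0.46,0,0,0.012],
  [0.59,-0.86,0.46,0,0,0.012],
  [0.68,-1.0,0.46,0,0,0.012],
], jaw=0, squeeze=20)

```text
time: 1.1
ee_pos: [0.4087, 0.236, 0.3692]
eef_rot: [-180.0, -0.0, 163.5]
wrist_force: [1.0, 0.0, -0.5]
gripper_width: 0.0001
grasp_force: 0.0
```

Request:
move_arm([
  [0.07,-0.17,0,0,0,0],
  [0.15,-0.34,0,0,0,0],
  [0.22,-0.51,0,0,0,0],
  [0.297,-0.683,0,0,0,0],
  [0.297,-0.683,-0.12,0,0,0],
  [0.297,-0.683,-0.22,0,0,0],
  [0.297,-0.683,-0.24,0,0,0],
])

```text
time: 1.98
ee_pos: [0.4966, 0.0326, 0.2961]
eef_rot: [-179.9, -0.1, 163.5]
wrist_force: [-0.9, 0.3, 0.2]
gripper_width: 0.0003
grasp_force: 0.0
```

Request:
move_arm([
  [0,0,-0.02,0,0,0],
  [0,0,-0.04,0,0,0],
  [0,0,-0.06,0,0,0],
  [0,0,-0.08,0,0,0],
  [0,0,-0.1,0,0,0],
  [0,0,-0.12,0,0,0],
])

```text
time: 2.72
ee_pos: [0.4972, 0.0327, 0.2609]
eef_rot: [-180.0, 0.0, 163.5]
wrist_force: [-0.0, 0.2, -0.4]
gripper_width: 0.0002
grasp_force: 0.0
```

Request:
move_arm([
  [0,0,-0.015,0,0,0],
  [0,0,-0.03,0,0,0],
  [0,0,-0.045,0,0,0],
  [0,0,-0.06,0,0,0],
])

```text
time: 3.22
ee_pos: [0.4972, 0.0327, 0.243]
eef_rot: [-180.0, 0.0, 163.5]
wrist_force: [0.5, 0.5, 0.3]
gripper_width: -0.0
grasp_force: 0.1
```

Request:
move_arm([
  [0,0,-0.015,0,0,0],
  [0,0,-0.03,0,0,0],
  [0,0,-0.045,0,0,0],
  [0,0,-0.06,0,0,0],
])

```text
time: 3.72
ee_pos: [0.4971, 0.0327, 0.225]
eef_rot: [-180.0, -0.0, 163.5]
wrist_force: [0.5, -0.5, 0.8]
gripper_width: 0.0
grasp_force: 0.1
```

```bash
python3 - <<'E'
from h import *
s=manip.sense();print(s['wrist_force'],s['ft_torque'],s['ee_pos'])
a=grab('scene','s1')
cv2.imwrite('pics/s1c.png',cv2.resize(a['color'][60:310,150:420,::-1],None,fx=2.3,fy=2.3,interpolation=cv2.INTER_CUBIC))
E
```

```text
[ 0.49592723 -0.50488197  0.79165705] [ 0.01627583 -0.01156093 -0.00166536] [0.49713042 0.0326652  0.22497575]
```

View pics/s1c.png

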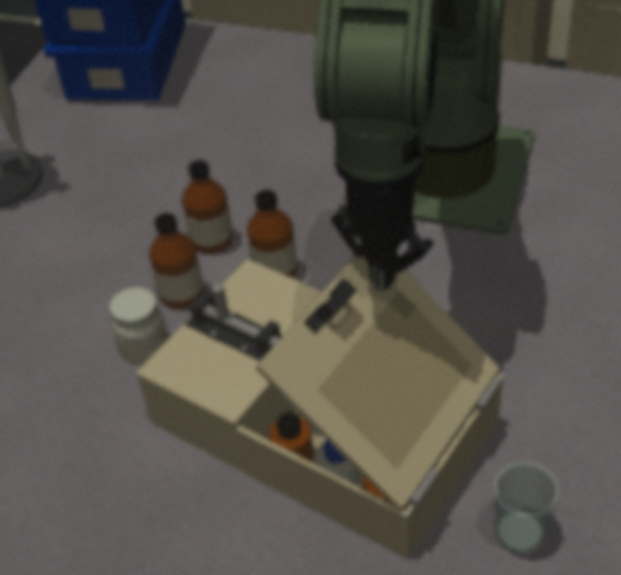

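The picture shows the finger tips against the lid at crop (378,285). The lid's free corner has dropped from full-frame (267,216) to (263,220), so the lid is moving gently and I'll keep pressing.

Request:
move_arm([
  [0,0,-0.02,0,0,0],
  [0,0,-0.04,0,0,0],
  [0,0,-0.06,0,0,0],
  [0,0,-0.08,0,0,0],
  [0,0,-0.1,0,0,0],
  [0,0,-0.12,0,0,0],
])

```text
time: 4.53
ee_pos: [0.4971, 0.0327, 0.1889]
eef_rot: [-180.0, -0.0, 163.5]
wrist_force: [0.6, 0.5, -1.2]
gripper_width: -0.0001
grasp_force: 0.0
```

Request:
move_arm([
  [0,0,-0.02,0,0,0],
  [0,0,-0.04,0,0,0],
  [0,0,-0.06,0,0,0],
  [0,0,-0.08,0,0,0],
  [0,0,-0.1,0,0,0],
  [0,0,-0.1,0,0,0],
])

```text
time: 5.28
ee_pos: [0.497, 0.0327, 0.1589]
eef_rot: [-180.0, -0.0, 163.5]
wrist_force: [0.3, 0.1, 0.4]
gripper_width: 0.0001
grasp_force: 0.0
```

```bash
python3 - <<'E'
from h import *
s=manip.sense();print(s['wrist_force'],s['ee_pos'],s['time'])
a=grab('scene','s2')
cv2.imwrite('pics/s2c.png',cv2.resize(a['color'][60:310,150:420,::-1],None,fx=2.3,fy=2.3,interpolation=cv2.INTER_CUBIC))
E
```

```text
[0.31111058 0.08415869 0.37587314] [0.49699467 0.03265995 0.15885974] 5.275
```

View pics/s2c.png

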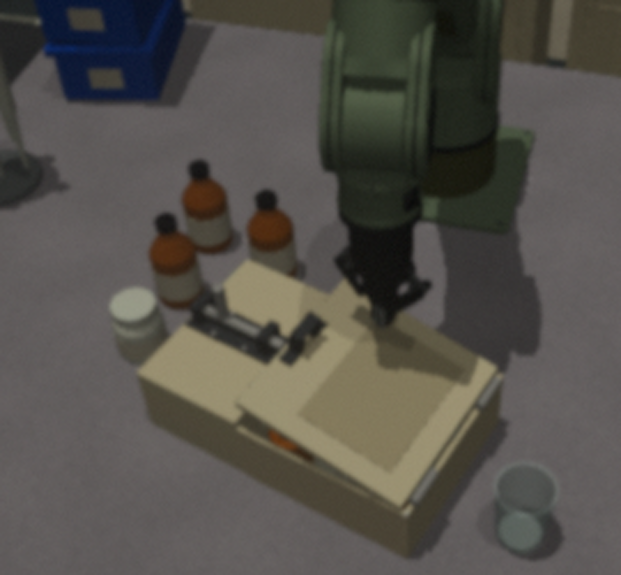

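The lid is almost shut and sinking on its own. Next I'll lift off and go behind the pin, travelling over it.

Request:
move_arm([
  [0,0,0.15,0,0,0],
  [0,0,0.3,0,0,0],
  [0,-0.2,0.3,0,0,0],
  [0,-0.4,0.3,0,0,0],
  [0,-0.6,0.3,0,0,0],
  [0.007,-0.75,0.3,0,0,0],
  [0.007,-0.824,0.3,0,0,0],
  [0.007,-0.824,0.2,0,0,0],
])

```text
time: 6.32
ee_pos: [0.4996, -0.2168, 0.2202]
eef_rot: [-179.9, 0.2, 163.4]
wrist_force: [0.8, 0.4, -1.2]
gripper_width: 0.0003
grasp_force: 0.0
```

Request:
move_arm([
  [0,0,-0.08,0,0,0],
  [0,0,-0.15,0,0,0],
  [0,0,-0.19,0,0,0],
  [0,0,-0.195,0,0,0],
  [0,0,-0.195,0,0,0],
])

```text
time: 6.95
ee_pos: [0.4995, -0.2147, 0.1614]
eef_rot: [-180.0, 0.0, 163.5]
wrist_force: [-0.1, -0.2, 0.7]
gripper_width: 0.0001
grasp_force: 0.0
```

```bash
python3 - <<'E'
from h import *
s=manip.sense();print(s['wrist_force'],s['ee_pos'],s['time'])
a=grab('scene','s3');b=grab('top','t3')
c=cv2.resize(a['color'][160:300,205:375,::-1],None,fx=2.3,fy=2.3,interpolation=cv2.INTER_CUBIC)
e=cv2.resize(b['color'][110:250,270:440,::-1],None,fx=2.3,fy=2.3,interpolation=cv2.INTER_CUBIC)
cv2.imwrite('pics/st3.png',np.hstack([c,e]))
E
```

```text
[-0.13698946 -0.22280578  0.71380577] [ 0.49947256 -0.21465866  0.16135423] 6.95
```

View pics/st3.png

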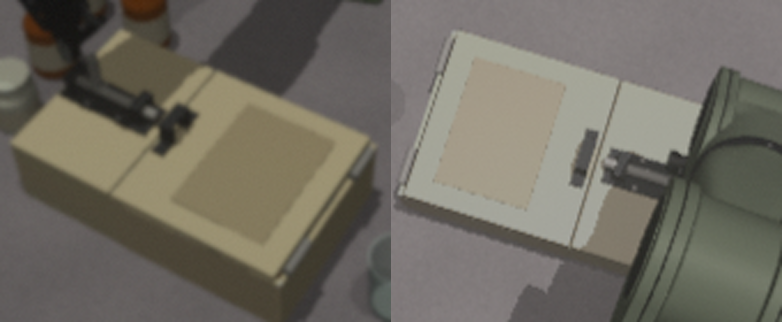

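The lid now lies flush: its outline is continuous with the deck in both views. The fingers stand behind the pin, so I'll push along the chest's +y in small steps.

Request:
move_arm([
  [0.0037,0.0128,0,0,0,0],
  [0.0075,0.0256,0,0,0,0],
  [0.0112,0.0384,0,0,0,0],
  [0.015,0.0512,0,0,0,0],
  [0.0187,0.064,0,0,0,0],
  [0.0225,0.0768,0,0,0,0],
  [0.0262,0.0896,0,0,0,0],
  [0.03,0.1024,0,0,0,0],
])

```text
time: 8.05
ee_pos: [0.5083, -0.1836, 0.1608]
eef_rot: [-180.0, -0.0, 163.5]
wrist_force: [-0.8, -2.3, 0.1]
gripper_width: 0.0003
grasp_force: 1.1
```

Request:
move_arm([
  [0.0037,0.0128,0,0,0,0],
  [0.0075,0.0256,0,0,0,0],
  [0.0112,0.0384,0,0,0,0],
  [0.015,0.0512,0,0,0,0],
  [0.0187,0.064,0,0,0,0],
])

```text
time: 8.68
ee_pos: [0.5139, -0.1644, 0.1608]
eef_rot: [-180.0, -0.0, 163.5]
wrist_force: [-0.5, -3.3, 0.8]
gripper_width: -0.0001
grasp_force: 1.1
```

Request:
move_arm([
  [0.0019,0.0064,0,0,0,0],
  [0.0037,0.0128,0,0,0,0],
  [0.0056,0.0192,0,0,0,0],
  [0.0075,0.0256,0,0,0,0],
  [0.0094,0.032,0,0,0,0],
])

```text
time: 9.3
ee_pos: [0.5167, -0.1549, 0.1608]
eef_rot: [-180.0, -0.0, 163.5]
wrist_force: [-1.1, -2.2, -0.8]
gripper_width: -0.0001
grasp_force: 1.0
```

Request:
move_arm([
  [0.0009,0.0032,0,0,0,0],
  [0.0019,0.0064,0,0,0,0],
  [0.0028,0.0096,0,0,0,0],
])

```text
time: 9.68
ee_pos: [0.5175, -0.1521, 0.1608]
eef_rot: [-180.0, -0.0, 163.5]
wrist_force: [0.7, -2.2, 0.9]
gripper_width: -0.0002
grasp_force: 1.0
```

Request:
move_arm([
  [0.0009,0.0032,0,0,0,0],
  [0.0019,0.0064,0,0,0,0],
  [0.0019,0.0064,0,0,0,0],
])

```text
time: 10.05
ee_pos: [0.5181, -0.1501, 0.1608]
eef_rot: [-180.0, -0.0, 163.5]
wrist_force: [-0.6, -1.0, 0.2]
gripper_width: -0.0
grasp_force: 0.5
```

Request:
move_arm([
  [0.0009,0.0032,0,0,0,0],
  [0.0019,0.0064,0,0,0,0],
  [0.0019,0.0064,0,0,0,0],
])

```text
time: 10.42
ee_pos: [0.5183, -0.1494, 0.1608]
eef_rot: [-179.9, -0.0, 163.5]
wrist_force: [-2.6, -9.1, 0.9]
gripper_width: 0.0001
grasp_force: 4.6
```

Request:
move_arm([
  [0.0005,0.0016,0,0,0,0],
  [0.0009,0.0032,0,0,0,0],
  [0.0009,0.0032,0,0,0,0],
])

```text
time: 10.8
ee_pos: [0.5184, -0.1493, 0.1608]
eef_rot: [-179.8, -0.0, 163.4]
wrist_force: [-3.0, -13.4, 0.3]
gripper_width: -0.0003
grasp_force: 7.0
```

The bolt has hit a firm stop at TCP chest y of about -0.117, where I predicted -0.1175 for fully home. I'll back off, rise and check.

Request:
move_arm([
  [-0.009,-0.032,0,0,0,0],
  [-0.023,-0.08,0,0,0,0],
  [-0.023,-0.08,0.15,0,0,0],
  [-0.023,-0.08,0.3,0,0,0],
  [-0.023,0.08,0.45,0,0,0],
  [-0.023,0.25,0.5,0,0,0],
  [-0.1,0.45,0.5,0,0,0],
  [-0.2,0.65,0.5,0,0,0],
])

```text
time: 11.8
ee_pos: [0.4609, 0.0433, 0.3108]
eef_rot: [180.0, 0.0, 163.5]
wrist_force: [1.1, 0.4, 0.5]
gripper_width: 0.0003
grasp_force: 0.0
```

Request:
move_arm([
  [-0.1,0.2,0,0,0,0],
  [-0.2,0.4,0,0,0,0],
  [-0.2,0.6,0,0,0,0],
  [-0.2,0.8,0,0,0,0],
  [-0.2,1.0,0,0,0,0],
  [-0.2,1.0,0,0,0,0],
])

```text
time: 12.55
ee_pos: [0.4007, 0.3452, 0.3099]
eef_rot: [180.0, -0.1, 163.8]
wrist_force: [0.8, -2.3, -0.8]
gripper_width: 0.0001
grasp_force: 0.0
```

```bash
python3 - <<'E'
from h import *
s=manip.sense();print(s['wrist_force'],s['ee_pos'],s['time'])
a=grab('scene','s4');b=grab('top','t4')
c=cv2.resize(a['color'][120:310,190:400,::-1],(400,362),interpolation=cv2.INTER_CUBIC)
e=cv2.resize(b['color'][130:240,335:455,::-1],(395,362),interpolation=cv2.INTER_CUBIC)
cv2.imwrite('pics/st4.png',np.hstack([c,e]))
E
```

```text
[ 0.77980953 -2.28748042 -0.79974671] [0.40069011 0.34524384 0.30987127] 12.55
```

View pics/st4.png

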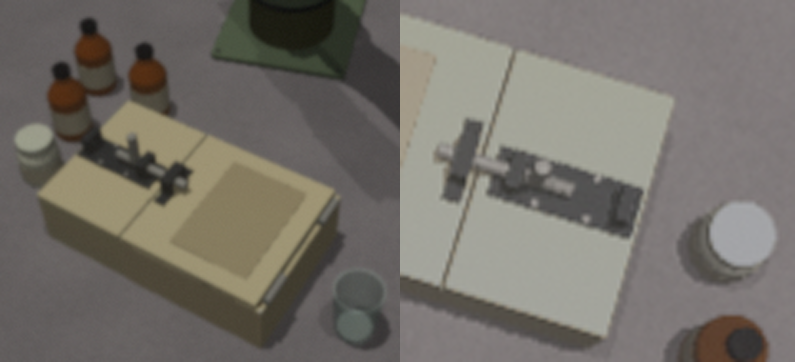

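The lid is shut and the rod runs through the keeper and out its far side, with the tip at about (440,152). The pin stands just behind the front guide, and the jar, bottles and beaker haven't moved.

```bash
python3 -c "
from rig import manip
print(manip.job_done())"
```

```text
the job is handed in; nothing more can be done
None
```

The lid is shut and the bolt is pushed through the keeper to its end stop, with forces read after each move peaking near 14 N; the bottle, jar and beaker are where they were, and the job was handed in at about 12.6 s (no verdict was returned).

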